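Sort the samples into the carrier, then set its end cap a quarter turn off the stop

ROBOT

A 6-joint arm with a two-finger parallel gripper is mounted at the origin on a cart in front of the work surface, level with it; the furniture and walls round the work are solid. World frame = base frame: x ahead of the robot, y to its left, z up, the work surface at z = 0. Lengths are in mm, angles in rad, forces in N, time in s.
With the tool pointing down it reaches from about 350 to 875 mm from the base axis. Payload 4.2 kg.
Tool frame: the origin (TCP) lies between the finger pads; the fingertips stand 25 mm ahead of it and the grasp point (between the pads) lies 6 mm ahead of it; z points along the fingers, y is the line along which they close (so a half turn about z gives the same grasp; the last joint's range is limited). The gripper opens to 85 mm and grips with 20 to 120 N. Pads are 22 mm wide; open, the fingers measure 114 mm over their backs; the gripper's body (76 mm by 85 mm) begins 54 mm behind the grasp point. The pads swing forward as they close: fully open they stand 13 mm farther back than shut.
Start: joints at [1.503, 0.385, 0.008, 0, -1.194, -0.259], TCP at [200.601, 591.911, 219.612] pointing down, gripper open.
Joint ranges: [-3.14, 3.14], [-1.21, 2.06], [-1.07, 1.41], [-3.16, 2.05], [-2.99, -0.16], [-3.1, 3.1]. Speed limits (rad/s): [2.79, 2.79, 3.14, 3.14, 3.14, 3.14].

INTERFACE

Orientations are given as a unit quaternion [x, y, z, w].
In Python, from bench import arm gives the robot as it stands.
- The arm moves only by the shell command python3 -m pendant 'ROWS'. ROWS is JSON, a list of rows, each a list of 7 numbers: the shift along the tool's x, y, z in m, then the turn, a rotation vector about the tool's x, y, z in degrees, then the finger opening in m, from 0 to 0.0854. In form: [[x, y, z, wx, wy, wz, fingers], ...]. A call has 1 to 12 rows; each row shifts and turns the commanded pose from where the row before left it, along the tool's axes as they then stand; what a row does not reach is not made up. A row lasts 1/10 s, in which the tool goes at most 50 mm and 8.59 degrees, less where a joint would pass 70% of its speed; a pose out of reach is approached as far as the arm can. A call is refused whole if a number of a shift passes 0.05 or a number of a turn 8.59, either way. A call with a gripper value outside its range is refused whole. The fingers move at their own pace and stop on an object; the grip force is fixed at half the most. Time passes only in rows, so rows that do not move let the fingers close. It gives the time, the measured TCP pose, the force, the opening and the grip force at its end, in the units of the state.
- arm.read_state(): the state, without advancing time (a new reading comes with each control period).
- arm.get_image(name): name is "scene" or "top" or "wrist"; returns a dict with "image" (420x560x3 uint8, red, green, blue), "fx", "fy", "cx", "cy" (pixels), "k1" (the pictures are not rectified: a ray, as slopes to the right and down, at radius r is drawn at 1 + k1 r^2 times it, then the intrinsics apply), "xyz" and "rotation" of the camera in the world. Camera axes: x right, y down, z forward; pixel columns grow to the right and rows downward; lengths in mm; the calibration is good to about 2 mm. A picture is of the moment at which its call begins. There is no depth.
- arm.job_done(): hands the job in; it is judged then, once.
The state is a dict: "clock": time; "joints": joint angles; "joint_vel": joint speeds; "joint_efforts": joint torques, N m; "position": TCP position; "ee_rot": TCP orientation; "contact_force": force on the tool from outside, world axes, zero at the start; "wrist_torque": the same for the moment, N m; "gripper_width": finger opening in mm; "grasp_force": force on a finger pad.
Only numpy, scipy, OpenCV 4.12 (cv2) and the standard library are available. Lean on these libraries where they do the work, as an engineer would, in place of code of your own. Each camera call takes 0.05 s, during which the arm holds its last target. There are 200 camera calls.

TASK

Put the loose glass vial into the bin of the aluminium sample carrier that already holds a vial, and the loose metal flange into the bin that already holds a flange. Then screw the carrier's knurled end cap down clockwise until it bottoms out, back it off a quarter turn so that the clamp bar sits free, and finish still gripping the cap there, without letting go. Leave everything else on the table where it is.

Things in the scene. Friction and masses are not known exactly. Their poses are not given: they have to be found in the camera images.
- carrier: Aluminium sample carrier, fixed to the table: tray 124 x 288 mm, walls 30 mm high, 4 mm thick, floor 4 mm thick. Origin: centre of its underside, on the table; x along its 124 mm, y along its 288 mm, z up. Two open bins, each 116 (x) by 110 mm (y) inside, at y = +85 and -85 mm; between them a plinth 30 mm high with an upright threaded stud at x = y = 0 that carries clamp bar and cap
- clamp_bar: steel clamp bar under the end cap, 18 mm (carrier x) by 84 mm (carrier y), 7 mm thick, on a 37 mm disc. Origin: centre of its underside, 30 mm above the table when home. It reaches 12 mm over the inner edge of each bin and only rises and falls with the cap
- bin_left (a point): middle of the inner floor of the bin at the carrier's +y side, 4 mm above the table
- bin_right (a point): middle of the inner floor of the bin at the carrier's -y side, 4 mm above the table
- end_cap (a joint): turn of the knurled end cap, rad: 0 when screwed home on its hard stop, growing as it is unscrewed (counter-clockwise from above). It is already started on its thread, starts 2 to 3 rad from the stop, and cannot go past 5.5. It sinks 4 mm a turn, turns with about 0.08 N m of friction and stays where it is left. A quarter turn is 1.571
- cap_top (a point): middle of the top of the end cap: a dark steel round knurled cap, 38 mm diameter, 26 mm tall, axis vertical, with a light index line from its middle to the rim on top. The top is 68 mm above the table when home, the cap's lower edge 42 mm
- loose_vial: the loose capped glass vial, 23 mm diameter (body 39 mm tall, then cap; 45 mm in all), standing upright on the table at one side of the carrier. Origin: centre of its base, z along its axis
- loose_flange: the loose blank flange, a round bare-metal disc of 40 mm widest diameter and 12 mm height, lying flat on the table at the other side of the carrier. Origin: centre of its underside. Which side holds the vial and which the flange varies
- stored_vial: a like vial (23 mm diameter, 45 mm tall) already standing in one of the two bins, towards the carrier's +x side. Origin: centre of its base
- stored_flange: a like flange (40 mm diameter, 12 mm high) already lying in the other bin, towards the carrier's +x side. Which bin holds which varies. Origin: centre of its underside
- tweezers: bystander: metal tweezers, 127 x 17 x 9 mm, on the table. Origin: centre of its underside
- stapler: bystander: stapler, 132 x 36 x 36 mm. Origin: centre of its underside
- staple_box: bystander: small cardboard box, 45 x 85 x 22 mm. Origin: centre of its underside
- amber_jar: bystander: brown jar with dark lid, 48 mm diameter, 74 mm tall. Origin: centre of its underside
- marker: bystander: marker pen, 130 x 21 x 16 mm. Origin: centre of its underside

How it is judged:
By the outcome, as a careful person would: the job done as asked, in the order asked, and still so for the second after the job is handed in, while the arm keeps its last pose, push and grip.
It also fails if it takes over 72 s, if anything falls off the work surface, if the arm or the gripper's body presses on something with over 40 N, if the wrist force passes 120 N, or if a joint passes its speed limit or range.

## Working session

There is one attempt and no reset: what is moved stays moved. The work goes in short steps, Python scripts to look and compute and a shell command to move; the robot and the scene stay as the last step left them, time stands still between calls to the robot, and variables do not carry over. Pictures are saved under pics/ and viewed, at most 10 in all, crops included, and the job is handed in when it is done.

```bash
mkdir -p pics; ls; python3 - <<'E'
from bench import arm
import cv2
for n in("scene","top"):
    d=arm.get_image(n); cv2.imwrite(f"pics/{n}0.png",cv2.resize(d["image"][:,:,::-1],(800,600),interpolation=cv2.INTER_CUBIC))
    print(n,{k:(v if not hasattr(v,'tolist') else v.tolist()) for k,v in d.items() if k!="image"})
print(arm.read_state())
E
```

```text
pics
scene {'fx': 502.03672110757446, 'fy': 502.03672110757446, 'cx': 277.5754319330428, 'cy': 209.5165664031044, 'k1': -0.12543714433920702, 'xyz': [-186.09813213743521, -1161.0426475053473, 673.5071977359745], 'rotation': [0.8050476723328706, -0.20907060264772126, 0.14834419920151184, -0.5349595563621682]}
top {'fx': 501.4493563580729, 'fy': 501.4493563580729, 'cx': 280.3255514286067, 'cy': 209.5177022574883, 'k1': -0.018032044083771025, 'xyz': [203.02458726940824, 47.5445656101413, 1654.6414045783738], 'rotation': [0.708668819566389, -0.6995624726359575, 0.06455173999766091, -0.06506860930679495]}
{'clock': 0.1, 'joints': array([ 1.50257962e+00,  3.85469700e-01,  6.76837624e-03, -4.08534588e-04,
       -1.19399841e+00, -2.58577617e-01]), 'joint_vel': array([-0.00076477, -0.00261275,  0.00338089,  0.00307567, -0.00220875,
        0.00025048]), 'joint_efforts': array([ 9.06387959e-04, -3.93317056e+01,  1.88929081e+01,  4.19794276e+00,
       -2.59431559e-03,  6.66743077e-06]), 'position': array([200.46153324, 591.4111132 , 218.64323627]), 'ee_rot': array([ 9.86667635e-01, -1.62745310e-01, -9.85593839e-05,  9.65442292e-04]), 'contact_force': array([ 0.36476371, -0.08013202, -0.51165762]), 'wrist_torque': array([0.00367273, 0.02182663, 0.03217111]), 'grasp_force': 0.0, 'gripper_width': 85.32404281247419}
```

View pics/scene0.png

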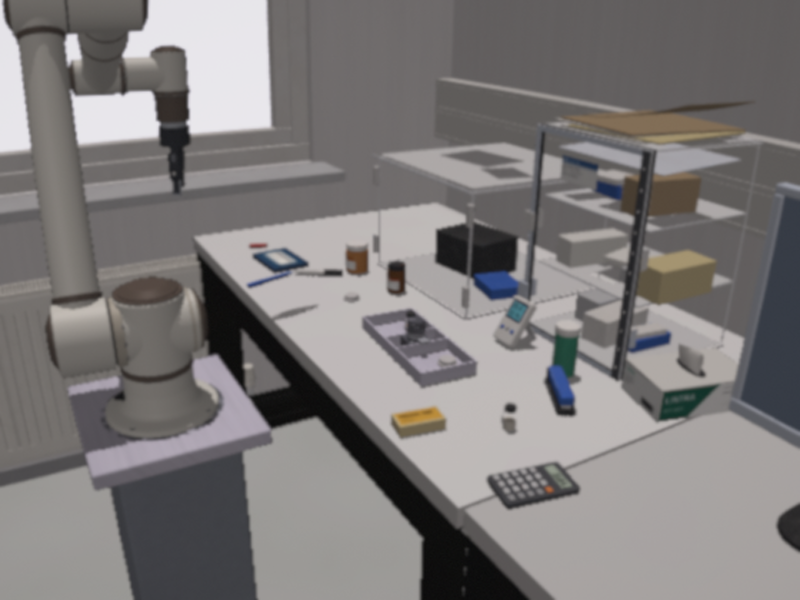

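View pics/top0.png

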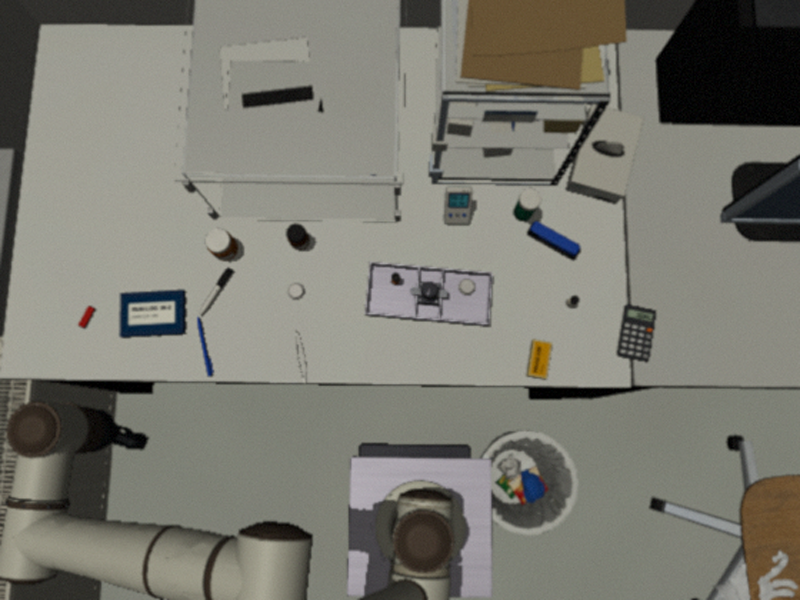

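The top view (800×600 scale) shows the carrier at about (430,294) and the loose flange at (296,291), to its left (+y). The loose vial is at (573,300), to its right. The stored vial is at (396,279) in the left bin and the stored flange at (467,286) in the right bin. In the scene view, the flange is at (351,296), the vial at (510,408) to (509,430), and the cap at (416,322).

```bash
cat > h.py <<'E'
import numpy as np, cv2, json
from scipy.spatial.transform import Rotation as R
from bench import arm
def snap(n,f,crop=None,size=(800,600)):
    d=arm.get_image(n); im=d.pop("image")[:,:,::-1]; cv2.imwrite(f"pics/{f}_raw.png",im)
    json.dump({k:(v.tolist() if hasattr(v,'tolist') else v) for k,v in d.items()},open(f"pics/{f}.json","w"))
    cv2.imwrite(f"pics/{f}.png",cv2.resize(im,size,interpolation=cv2.INTER_CUBIC))
def ray(f,u,v,s=0.7):   # pixel in the 800x600 picture (pixel-centre scaling)
    d=json.load(open(f"pics/{f}.json")); q=np.array([(u+.5)*s-.5-d["cx"],(v+.5)*s-.5-d["cy"]])/[d["fx"],d["fy"]]
    p=q.copy()
    for _ in range(30): p=q/(1+d["k1"]*(p@p))
    rot=np.array(d["rotation"]); M=R.from_quat(rot) if rot.size==4 else R.from_matrix(rot)
    r=M.apply([p[0],p[1],1]); return np.array(d["xyz"]),r/np.linalg.norm(r)
def onz(f,u,v,z):
    o,r=ray(f,u,v); return o+r*(z-o[2])/r[2]
def tri(*obs):
    A=np.zeros((3,3));b=np.zeros(3)
    for f,u,v in obs:
        o,r=ray(f,u,v);P=np.eye(3)-np.outer(r,r);A+=P;b+=P@o
    x=np.linalg.solve(A,b); e=[np.linalg.norm(np.cross(x-ray(*o)[0],ray(*o)[1])) for o in obs]
    return x.round(1),np.round(e,1)
def go(p,yaw=None):
    """shift (m, tool axes) and yaw change (deg about tool z) to TCP p, tool x at world yaw deg"""
    s=arm.read_state(); M=R.from_quat(s["ee_rot"]); x=M.apply([1,0,0]); y0=np.degrees(np.arctan2(x[1],x[0]))
    print("t",round(s["clock"],2),"pos",s["position"].round(1),"yaw",y0.round(2),"tilt",M.apply([0,0,1]).round(4),"J",s["joints"].round(2),"w",round(s["gripper_width"],1))
    if p is not None: print("shift",(M.inv().apply(np.array(p)-s["position"])/1000).round(4),"wz",None if yaw is None else round(-(yaw-y0),2))
E
python3 - <<'E'
from h import *
for n in("scene","top"): snap(n,n+"1")
T="top1";S="scene1"
print("flange",tri((T,296,291),(S,351,296)),onz(T,296,291,12))
print("vial top",tri((T,573,298),(S,510,406)),onz(T,573,298,45))
print("cap",tri((T,430,289),(S,416,321)),onz(T,430,289,68))
for c in((370,263),(493,269),(490,325),(365,318)): print(onz(T,*c,30).round(1))
for n,c in dict(svial=(396,277),sfl=(467,286),jar=(298,235),tw=(301,355),box=(540,358),stap=(555,240),mark=(205,345)).items(): print(n,onz(T,*c,20).round(0))
d=arm.get_image("wrist");d.pop("image");print(d)
go(None)
E
```

```text
flange (array([526.7, 295.9,   8.5]), array([1., 1.])) [525.07760192 295.72976482  12.        ]
vial top (array([ 512. , -345.1,   41.2]), array([0.9, 0.9])) [ 510.52278114 -343.68312284   45.        ]
cap (array([523.1, -15.5,  66.8]), array([0.3, 0.3])) [522.62492681 -15.29429174  68.        ]
[590.2 123.3  30. ]
[ 579.6 -163.1   30. ]
[ 447.9 -154.8   30. ]
[460.4 132.   30. ]
svial [560.  62.  20.]
sfl [ 541. -103.   20.]
jar [658. 295.  20.]
tw [374. 277.  20.]
box [ 375. -270.   20.]
stap [ 654. -312.   20.]
mark [394. 499.  20.]
{'fx': 367.4638617658343, 'fy': 367.4638617658343, 'cx': 283.8857443575881, 'cy': 215.8320529633391, 'k1': -0.05719748039118248, 'xyz': array([267.73390869, 568.57679894, 373.46382993]), 'rotation': array([-0.57723567,  0.80428125,  0.11414266, -0.08307893])}
t 0.25 pos [200.5 591.7 219.1] yaw -18.73 tilt [-3.e-04 -9.e-04 -1.e+00] J [ 1.5   0.39  0.01 -0.   -1.19 -0.26] w 85.3
```

```bash
python3 -c "
from h import *
go([490,290,220],-2.5)"
```

```text
t 0.25 pos [200.5 591.7 219.1] yaw -18.73 tilt [-3.e-04 -9.e-04 -1.e+00] J [ 1.5   0.39  0.01 -0.   -1.19 -0.26] w 85.3
shift [ 0.371   0.1928 -0.0007] wz -16.23
```

```bash
python3 -m pendant '[[0,0,0,0,0,-8.1,0.0854],[0,0,0,0,0,-8.1,0.0854],[0.0302,0.0289,0,0,0,0,0.0854],[0.0302,0.0289,0,0,0,0,0.0854],[0.0302,0.0289,0,0,0,0,0.0854],[0.0302,0.0289,0,0,0,0,0.0854],[0.0302,0.0289,0,0,0,0,0.0854],[0.0302,0.0289,0,0,0,0,0.0854],[0.0302,0.0289,0,0,0,0,0.0854],[0.0302,0.0289,0,0,0,0,0.0854],[0.0302,0.0289,0,0,0,0,0.0854],[0.0302,0.0289,0,0,0,0,0.0854]]'
python3 - <<'E'
from h import *
go([526,296,130],-2.5)
E
```

```text
clock: 1.45
position: [490.5, 288.5, 219.7]
ee_rot: [1.0, -0.022, 0.0, -0.0]
contact_force: [0.9, 0.5, -0.4]
gripper_width: 85.1
grasp_force: 0.0
t 1.45 pos [490.5 288.5 219.7] yaw -2.51 tilt [ 1.e-04  2.e-04 -1.e+00] J [ 0.82  0.29 -0.13 -0.   -1.15  0.71] w 85.1
shift [ 0.0351 -0.009   0.0897] wz -0.01
```

```bash
python3 -c "
from h import *
snap('wrist','fa')"
python3 -m pendant '[[0.018,-0.002,0.03,0,0,0,0.0854],[0.018,-0.0025,0.03,0,0,0,0.0854],[0,-0.0025,0.02,0,0,0,0.0854],[0,0,0,0,0,0,0.0854],[0,0,0,0,0,0,0.0854]]'
python3 - <<'E'
from h import *
snap('wrist','fb'); go([526,296,130],-2.5)
a=cv2.imread('pics/fa.png');b=cv2.imread('pics/fb.png')
for n,i in(('fa',a),('fb',b)):
    g=cv2.cvtColor(cv2.imread(f'pics/{n}_raw.png'),6); c=cv2.HoughCircles(cv2.medianBlur(g,3),3,1,40,param1=80,param2=18,minRadius=12,maxRadius=50); print(n,None if c is None else c[0][:6].round(1))
cv2.imwrite('pics/m1.png',np.hstack([cv2.resize(a,(400,300),interpolation=3),cv2.resize(b,(400,300),interpolation=3)]))
E
```

```text
clock: 2.0
position: [526.0, 295.4, 139.9]
ee_rot: [1.0, -0.022, 0.0, 0.0]
contact_force: [0.5, 0.6, 1.2]
gripper_width: 85.4
grasp_force: 0.0
t 2.05 pos [526.3 295.8 140.9] yaw -2.48 tilt [ 1.7e-03  9.0e-04 -1.0e+00] J [ 0.78  0.41 -0.16  0.   -1.    0.75] w 85.7
shift [-0.0003 -0.0002  0.0109] wz 0.02
fa [[ 82.5  47.5  35.8]
 [273.5 144.5  15.2]
 [ 29.5  32.5  41.3]
 [270.5   2.5  27.4]
 [511.5 107.5  13. ]
 [153.5 326.5  19.1]]
fb [[ 42.5  81.5  46.1]
 [280.5  32.5  34.4]
 [419.5 315.5  28.8]
 [ 76.5 292.5  41.6]
 [281.5 199.5  19.6]
 [140.5 314.5  36.5]]
```

View pics/m1.png

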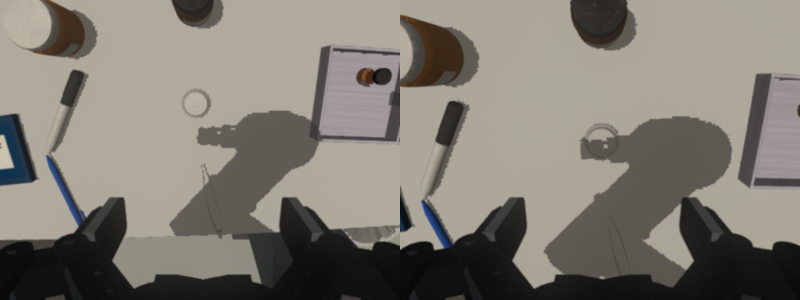

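The left crop shows the flange at raw (273.5,144.5). The right crop shows it at raw (281.5,199.5), lying clear, with the tweezers to the front and the jar behind.

```bash
python3 - <<'E'
from h import *
k=lambda u,v:((u+.5)/.7-.5,(v+.5)/.7-.5)
print(tri(("fa",*k(273.5,144.5)),("fb",*k(281.5,199.5))))
for f,u,v in(("fa",273.5,144.5),("fb",281.5,199.5)): print(onz(f,*k(u,v),12).round(1))
print(tri(("fa",*k(273.5,144.5)),("fb",*k(281.5,199.5)),("top1",296,291)))
# stored vial cap top in fa: montage (382,76)
print("svial",onz("fa",*k(382*1.4,76*1.4),49))
for c in((327,46),(312,137)): print("corner",onz("fa",*k(c[0]*1.4,c[1]*1.4),30).round(1))
E
```

```text
(array([528.9, 296.3,  14.9]), array([0.1, 0.1]))
[528.6 296.3  12. ]
[528.2 296.4  12. ]
(array([527. , 296.7,   4.5]), array([1. , 0.6, 0.5]))
svial [557.06888987  65.06562206  49.        ]
corner [594.8 128.5  30. ]
corner [479.1 140.3  30. ]
```

```bash
python3 -m pendant '[[0.0021,-0.0006,0.03,0,0,0,0.06],[0,0,0.03,0,0,0,0.06],[0,0,0.03,0,0,0,0.06],[0,0,0.02,0,0,0,0.06],[0,0,0.003,0,0,0,0.06],[0,0,0.002,0,0,0,0.06],[0,0,0,0,0,0,0.06]]'
python3 -c "
from h import *
go([528.4,296.4,24],-2.5);snap('wrist','fc')"
```

```text
clock: 2.75
position: [528.9, 296.8, 26.5]
ee_rot: [1.0, -0.022, 0.001, -0.001]
contact_force: [-0.7, -0.7, 0.2]
gripper_width: 59.8
grasp_force: 0.0
t 2.75 pos [528.9 296.8  26.5] yaw -2.49 tilt [ 0.0027  0.0022 -1.    ] J [ 0.78  0.55 -0.27  0.   -0.75  0.75] w 59.8
shift [-0.0005  0.0004  0.0025] wz 0.01
```

View pics/fc_raw.png

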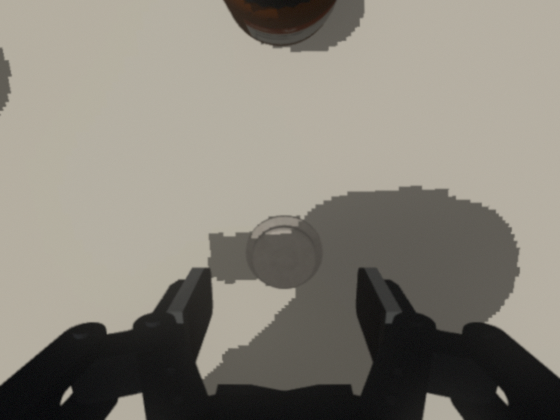

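The flange, at (284,251), is centred between the pads, whose tips are at (208,268) and (360,268). I'll check the x position, then close.

```bash
python3 - <<'E'
from h import *
k=lambda u,v:((u+.5)/.7-.5,(v+.5)/.7-.5)
print(onz("fc",*k(284,248),12).round(1)); s=arm.read_state(); print(s["position"])
for u,v in((208,268),(212,330),(360,268),(357,335)): print(onz("fc",*k(u,v),6).round(1),onz("fc",*k(u,v),20).round(1))
E
python3 -m pendant '[[0,0,0.002,0,0,0,0.06],[0,0,0.001,0,0,0,0.03],[0,0,0,0,0,0,0.03],[0,0,0,0,0,0,0.03],[0,0,0,0,0,0,0.03],[0,0,0,0,0,0,0.03],[0,0,0,0,0,0,0.03]]'
```

```text
[534.2 296.   12. ]
[528.93489625 296.73798382  26.55400505]
[522.3 336.    6. ] [528.5 332.6  20. ]
[485.2 337.7   6. ] [494.4 334.1  20. ]
[519.1 257.1   6. ] [525.5 260.   20. ]
[478.8 257.9   6. ] [488.4 260.7  20. ]
clock: 3.5
position: [528.0, 295.8, 21.6]
ee_rot: [1.0, -0.022, -0.0, 0.0]
contact_force: [-0.2, 0.4, -0.1]
gripper_width: 30.4
grasp_force: 0.0
```

```bash
python3 -c "
from h import *
go(None);snap('wrist','fd')"
```

```text
t 3.5 pos [528.  295.8  21.6] yaw -2.52 tilt [-0. -0. -1.] J [ 0.78  0.55 -0.27  0.   -0.75  0.75] w 30.4
```

View pics/fd_raw.png

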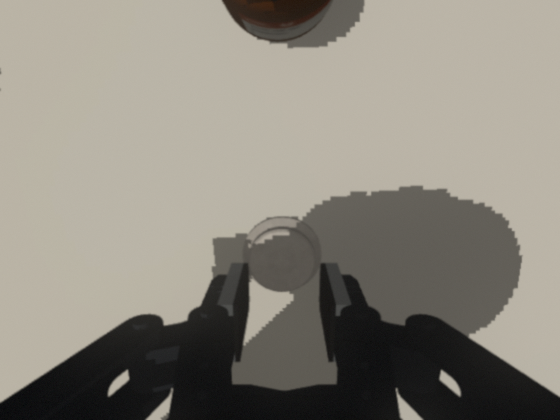

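```bash
python3 - <<'E'
from h import *
def proj(f,P):
    d=json.load(open(f"pics/{f}.json")); p=R.from_quat(d["rotation"]).inv().apply(np.array(P)-d["xyz"]); q=p[:2]/p[2]; q=q*(1+d["k1"]*(q@q)); return (q*d["fx"]+[d["cx"],d["cy"]]).round(0),p[2].round(0)
for f in("fd",):
    d=json.load(open(f"pics/{f}.json")); print(d["xyz"],R.from_quat(d["rotation"]).as_matrix().round(3)[:,2])
    for z in(0,5,12,21.6):
        for x in(517,528,539): print(z,x,proj(f,[x,295.8+15.2,z]),proj(f,[x,295.8-15.2,z]))
    print("flange rim top", [proj(f,[528.4+dx,296.4+dy,12])[0] for dx,dy in((20,0),(-20,0),(0,20),(0,-20))])
E
```

```text
[598.8619880690477, 292.27544596395336, 176.1045547784999] [-0.28   0.011 -0.96 ]
0 517 (array([255., 273.]), np.float64(192.0)) (array([313., 271.]), np.float64(192.0))
0 528 (array([253., 254.]), np.float64(189.0)) (array([312., 251.]), np.float64(189.0))
0 539 (array([252., 233.]), np.float64(186.0)) (array([312., 231.]), np.float64(186.0))
5 517 (array([254., 277.]), np.float64(187.0)) (array([313., 275.]), np.float64(187.0))
5 528 (array([252., 257.]), np.float64(184.0)) (array([313., 255.]), np.float64(184.0))
5 539 (array([251., 237.]), np.float64(181.0)) (array([313., 234.]), np.float64(181.0))
12 517 (array([253., 284.]), np.float64(181.0)) (array([315., 281.]), np.float64(180.0))
12 528 (array([251., 263.]), np.float64(178.0)) (array([314., 261.]), np.float64(177.0))
12 539 (array([250., 242.]), np.float64(174.0)) (array([314., 239.]), np.float64(174.0))
21.6 517 (array([251., 293.]), np.float64(171.0)) (array([316., 290.]), np.float64(171.0))
21.6 528 (array([250., 271.]), np.float64(168.0)) (array([316., 269.]), np.float64(168.0))
21.6 539 (array([248., 249.]), np.float64(165.0)) (array([315., 246.]), np.float64(165.0))
flange rim top [array([279., 222.]), array([283., 298.]), array([240., 263.]), array([323., 259.])]
```

```bash
python3 -m pendant '[[0,0,0,0,0,0,0.055],[0,0,0,0,0,0,0.055],[0,0,0,0,0,0,0.055],[0,0,0.0015,0,0,0,0.055],[0,0,0.0015,0,0,0,0.055],[0,0,0.0015,0,0,0,0.055],[0,0,0.0015,0,0,0,0.055],[0,0,0,0,0,0,0.055]]'
python3 - <<'E'
from h import *
go(None);snap('wrist','fe')
a=cv2.imread('pics/fd_raw.png')[180:400,150:430];b=cv2.imread('pics/fe_raw.png')[180:400,150:430]
cv2.imwrite('pics/m2.png',np.hstack([cv2.resize(i,(400,314),interpolation=2) for i in(a,b)]))
E
```

```text
clock: 4.35
position: [527.8, 295.7, 15.3]
ee_rot: [1.0, -0.022, -0.0, 0.0]
contact_force: [-0.1, 0.1, -0.1]
gripper_width: 54.8
grasp_force: 0.0
t 4.35 pos [527.8 295.7  15.3] yaw -2.53 tilt [-5.e-04 -4.e-04 -1.e+00] J [ 0.78  0.56 -0.27 -0.   -0.73  0.75] w 54.8
```

View pics/m2.png

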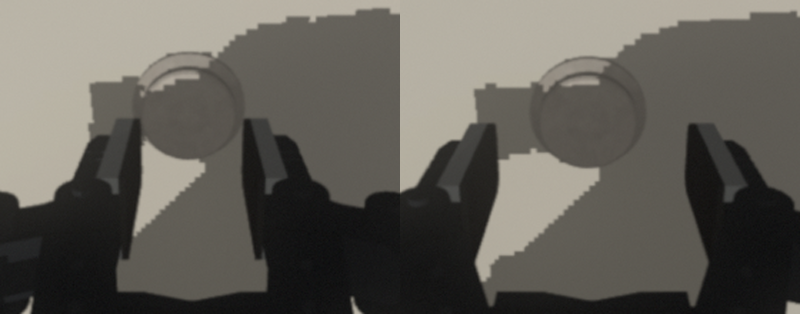

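The pads show above the flange: the tips sit higher than the nominal figure says. The base is wide and the rim steps in at the top. I'll probe down gently and watch the force.

```bash
python3 -m pendant '[[0,0,0.0015,0,0,0,0.055],[0,0,0.0015,0,0,0,0.055],[0,0,0.0015,0,0,0,0.055],[0,0,0.001,0,0,0,0.055],[0,0,0,0,0,0,0.055]]'; python3 -c "
from h import *
s=arm.read_state();print(s['position'],s['contact_force'],s['wrist_torque'],s['joint_efforts'])"
```

```text
clock: 4.9
position: [527.9, 295.7, 9.9]
ee_rot: [1.0, -0.022, -0.0, 0.0]
contact_force: [0.0, -0.5, 0.5]
gripper_width: 55.1
grasp_force: 0.0
[527.86588038 295.67968454   9.86864674] [ 0.02454766 -0.54288882  0.47806858] [ 0.02307287 -0.02921169  0.00730453] [ 5.92532146e-03 -4.26546764e+01  1.34036636e+01  2.97745921e+00
  1.00651500e-02 -9.65552459e-06]
```

```bash
python3 -m pendant '[[0,0,0.0015,0,0,0,0.055],[0,0,0.0015,0,0,0,0.055],[0,0,0.001,0,0,0,0.055],[0,0,0,0,0,0,0.055]]'; python3 -c "
from h import *
snap('wrist','ff')
a=cv2.imread('pics/ff_raw.png')[200:340,190:390]
for f in ('top','scene'): snap(f,f+'2')
t=cv2.imread('pics/top2_raw.png')[140:240,150:310]; s=cv2.imread('pics/scene2_raw.png')[130:270,180:340]
cv2.imwrite('pics/m3.png',np.vstack([np.hstack([cv2.resize(a,(400,280)),cv2.resize(t,(400,280),interpolation=2)]),np.hstack([cv2.resize(s,(360,315),interpolation=2),np.zeros((315,440,3),np.uint8)])]))"
```

```text
clock: 5.3
position: [527.9, 295.7, 5.9]
ee_rot: [1.0, -0.022, -0.0, 0.0]
contact_force: [0.6, -0.7, 0.3]
gripper_width: 55.1
grasp_force: 0.0
```

View pics/m3.png

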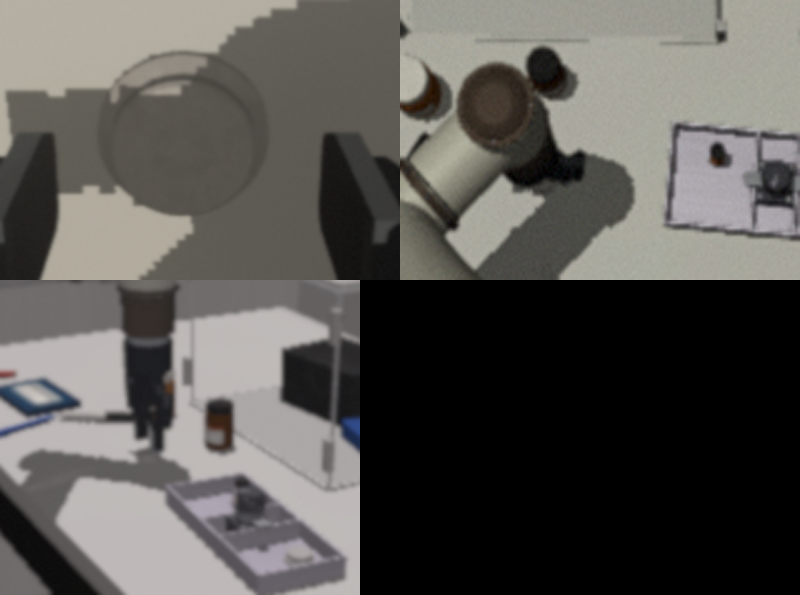

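```bash
python3 - <<'E'
from h import *
k=lambda u,v:((u+.5)/.7-.5,(v+.5)/.7-.5)
for z in(0,10,20,30): print(z,[onz("scene2",*k(*p),z).round(0)[:2] for p in((249.8,205.6),(242.2,199.8))])
def proj(f,P):
    d=json.load(open(f"pics/{f}.json")); p=R.from_quat(d["rotation"]).inv().apply(np.array(P)-d["xyz"]); q=p[:2]/p[2]; q=q*(1+d["k1"]*(q@q)); return (q*d["fx"]+[d["cx"],d["cy"]]).round(0)
# tip front inner corners in ff: raw (190+58/2,200+133/2),(190+320/2,...)
for z in(-5,0,5,10,15,20,25): print(z,proj("ff",[539,295.7+27.5,z]),proj("ff",[539,295.7-27.5,z]))
print("obs",(219,266),(350,266))
E
```

```text
0 [array([556., 320.]), array([557., 383.])]
10 [array([545., 298.]), array([546., 360.])]
20 [array([534., 276.]), array([535., 337.])]
30 [array([523., 254.]), array([524., 314.])]
-5 [224. 241.] [339. 237.]
0 [223. 245.] [341. 240.]
5 [221. 249.] [342. 244.]
10 [219. 253.] [344. 248.]
15 [217. 258.] [346. 253.]
20 [215. 262.] [348. 257.]
25 [213. 267.] [350. 262.]
obs (219, 266) (350, 266)
```

Both cameras agree: with the TCP reading at 6, the fingertips stand at z≈23, much shorter than nominal. I'll go by that measurement and keep descending with force checks.

```bash
python3 -m pendant '[[0,0,0.003,0,0,0,0.055],[0,0,0.003,0,0,0,0.055],[0,0,0.003,0,0,0,0.055],[0,0,0.002,0,0,0,0.055],[0,0,0.001,0,0,0,0.055],[0,0,0,0,0,0,0.055]]'; python3 -m pendant '[[0,0,0.001,0,0,0,0.055],[0,0,0.001,0,0,0,0.055],[0,0,0,0,0,0,0.055]]'
python3 - <<'E'
from h import *
snap('wrist','fg')
def proj(f,P):
    d=json.load(open(f"pics/{f}.json")); p=R.from_quat(d["rotation"]).inv().apply(np.array(P)-d["xyz"]); q=p[:2]/p[2]; q=q*(1+d["k1"]*(q@q)); return (q*d["fx"]+[d["cx"],d["cy"]]).round(0)
g=cv2.cvtColor(cv2.imread('pics/fg_raw.png'),6); b=(g<60).astype(int)
print([int(np.argmax(b[:,c])) for c in range(190,380,10)])
E
```

```text
clock: 6.05
position: [527.9, 295.7, -6.1]
ee_rot: [1.0, -0.022, -0.0, 0.0]
contact_force: [0.2, 0.4, -1.3]
gripper_width: 55.1
grasp_force: 0.0
clock: 6.35
position: [527.9, 295.8, -8.0]
ee_rot: [1.0, -0.022, -0.0, 0.0]
contact_force: [0.3, -1.0, 0.4]
gripper_width: 55.3
grasp_force: 0.0
[279, 288, 268, 384, 0, 384, 0, 0, 0, 0, 0, 0, 14, 7, 384, 384, 281, 268, 271]
```

```bash
python3 -m pendant '[[0,0,0.001,0,0,0,0.055],[0,0,0.001,0,0,0,0.055],[0,0,0.001,0,0,0,0.055],[0,0,0,0,0,0,0.055]]'; python3 -m pendant '[[0,0,0,0,0,0,0.045],[0,0,0,0,0,0,0.03],[0,0,0,0,0,0,0.03],[0,0,0,0,0,0,0.03],[0,0,0,0,0,0,0.03]]'
```

```text
clock: 6.8
position: [527.9, 295.7, -11.1]
ee_rot: [1.0, -0.022, -0.0, 0.0]
contact_force: [0.3, 1.0, -0.4]
gripper_width: 55.0
grasp_force: 0.0
clock: 7.3
position: [528.1, 295.9, -10.1]
ee_rot: [1.0, -0.022, 0.0, -0.0]
contact_force: [-1.0, -0.6, 6.1]
gripper_width: 34.3
grasp_force: 59.3
```

```bash
python3 -m pendant '[[0,0,-0.01,0,0,0,0.03],[0,0,-0.03,0,0,0,0.03],[0,0,-0.04,0,0,0,0.03],[0,0,-0.04,0,0,0,0.03],[0,0,0,0,0,0,0.03]]'
python3 - <<'E'
from h import *
snap('wrist','fh'); go([498,-103,110],-2.5)
a=cv2.imread('pics/fh_raw.png')[150:360,140:420]; cv2.imwrite('pics/fh_c.png',cv2.resize(a,(560,420)))
E
```

```text
clock: 7.8
position: [531.5, 298.4, 116.1]
ee_rot: [1.0, -0.021, 0.005, -0.004]
contact_force: [0.2, -1.0, -0.3]
gripper_width: 34.1
grasp_force: 59.8
t 7.85 pos [529.6 297.2 112.8] yaw -2.51 tilt [ 0.0058  0.0053 -1.    ] J [ 0.78  0.44 -0.19  0.   -0.93  0.75] w 34.2
shift [-0.014   0.4013  0.0005] wz -0.01
```

View pics/fh_c.png

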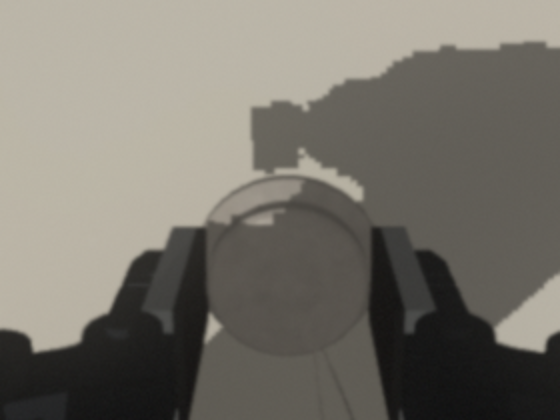

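The flange is gripped level between the pads. I'll carry it high toward the carrier and take two wrist views of it on the way.

```bash
python3 -m pendant '[[0,0,-0.04,0,0,0,0.03],[0,0,-0.047,0,0,0,0.03],[-0.0038,0.0399,0,0,0,0,0.03],[-0.0038,0.0399,0,0,0,0,0.03],[-0.0038,0.0399,0,0,0,0,0.03],[-0.0038,0.0399,0,0,0,0,0.03],[-0.0038,0.0399,0,0,0,0,0.03],[-0.0038,0.0399,0,0,0,0,0.03],[-0.0038,0.0399,0,0,0,0,0.03],[-0.0038,0.0399,0,0,0,0,0.03],[-0.0038,0.0399,0,0,0,0,0.03],[0,0,0,0,0,0,0.03]]'
python3 -m pendant '[[0,0,0,0,0,0,0.03],[0,0,0,0,0,0,0.03]]'; python3 -c "
from h import *
snap('wrist','ca');go(None)"
python3 -m pendant '[[0,0.04,0,0,0,0,0.03],[0,0.05,0,0,0,0,0.03],[0,0.05,0,0,0,0,0.03],[0,0,0,0,0,0,0.03],[0,0,0,0,0,0,0.03],[0,0,0,0,0,0,0.03]]'; python3 - <<'E'
from h import *
snap('wrist','cb');go(None)
for f in 'ab':
    g=cv2.cvtColor(cv2.imread(f'pics/c{f}_raw.png'),6);print(g.shape)
a=cv2.imread('pics/ca.png')[60:360];b=cv2.imread('pics/cb.png')[60:360]
cv2.imwrite('pics/m4.png',np.vstack([a,b]))
E
```

```text
clock: 9.05
position: [475.9, -64.8, 194.8]
ee_rot: [1.0, -0.025, -0.002, 0.0]
contact_force: [-0.4, 0.5, -0.8]
gripper_width: 34.4
grasp_force: 60.0
clock: 9.25
position: [477.8, -60.9, 195.5]
ee_rot: [1.0, -0.022, -0.001, -0.0]
contact_force: [0.5, 1.2, -0.1]
gripper_width: 34.1
grasp_force: 60.0
t 9.3 pos [478.  -60.6 195.6] yaw -2.46 tilt [-9.e-04  1.e-04 -1.e+00] J [ 0.21  0.16 -0.37 -0.   -1.04  1.32] w 34.0
clock: 9.9
position: [472.1, -200.2, 195.9]
ee_rot: [1.0, -0.021, -0.0, -0.0]
contact_force: [-0.3, 0.2, -0.8]
gripper_width: 34.1
grasp_force: 60.1
t 9.95 pos [ 472.2 -199.9  196. ] yaw -2.39 tilt [-1.e-04  2.e-04 -1.e+00] J [-0.08  0.21 -0.3  -0.   -1.06  1.61] w 34.1
(420, 560)
(420, 560)
```

View pics/m4.png

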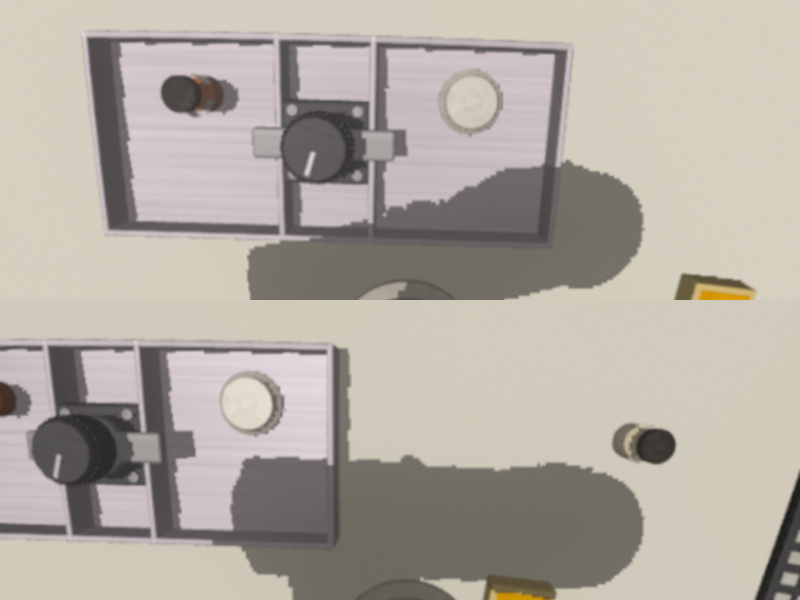

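View A is in 800×600 coordinates. The rim corners are at (83,92), (572,105), (551,303) and (106,294), the cap top is at (314,207), and the stored flange at (471,161) and vial at (181,153). View B puts the right-hand corners at (337,104) and (331,303), the cap at (62,209), the stored flange at (249,163), and the loose vial's top at (656,206).

```bash
python3 - <<'E'
from h import *
A="ca";B="cb"
print("cap",tri((A,314,207),(B,62,209)),onz(A,314,207,69.5).round(1))
print("TR",tri((A,572,105),(B,337,104)));print("BR",tri((A,551,303),(B,331,303)));print("sfl",tri((A,471,161),(B,249,163)))
for c in((83,92),(572,105),(551,303),(106,294)): print(onz(A,*c,30).round(1))
print("svial top",onz(A,181,153,49).round(1)); print("vial",onz(B,656,206,45).round(1),tri((B,656,206),("top1",573,298),("scene1",510,406)))
p,q=onz(A,314,207,69.5),onz(A,307,238,69.5); print("line deg",np.degrees(np.arctan2(*(q-p)[[1,0]])))
E
```

```text
cap (array([524.7, -14.6,  66.9]), array([0.1, 0.1])) [524.8 -15.   69.5]
TR (array([ 574.5, -164.3,   21.8]), array([0.1, 0.1]))
BR (array([ 455.5, -152.8,   31.1]), array([0.1, 0.1]))
sfl (array([ 543.7, -105.2,   11.2]), array([0.3, 0.3]))
[595.  122.1  30. ]
[ 573.7 -161.8   30. ]
[ 455.1 -153.1   30. ]
[473.2 131.2  30. ]
svial top [556.5  60.6  49. ]
vial [ 510.1 -348.1   45. ] (array([ 510.7, -346.7,   43.2]), array([2.1, 2.5, 0.9]))
line deg 162.19428941475297
```

```bash
python3 -m pendant '[[0,0,0,0,0,1.6,0.03],[0.003,-0.033,0,0,0,0,0.03],[0.003,-0.033,0,0,0,0,0.03],[0.0033,-0.0329,0,0,0,0,0.03],[0,0,0,0,0,0,0.03],[0,0,0.05,0,0,0,0.03],[0,0,0.05,0,0,0,0.03],[0,0,0.04,0,0,0,0.03],[0,0,0.03,0,0,0,0.03],[0,0,0.01,0,0,0,0.03],[0,0,0,0,0,0,0.03],[0,0,0,0,0,0,0.03]]'; python3 -c "
from h import *
go([488.4,-101.9,-4.5],-4)"
```

```text
clock: 11.15
position: [489.6, -103.1, 17.4]
ee_rot: [0.999, -0.036, 0.001, -0.0]
contact_force: [-0.8, 0.8, -0.2]
gripper_width: 34.0
grasp_force: 60.1
t 11.15 pos [ 489.6 -103.1   17.4] yaw -4.08 tilt [ 2.7e-03 -1.0e-04 -1.0e+00] J [ 0.12  0.43 -0.54  0.   -0.6   1.38] w 34.0
shift [-0.0014 -0.0011  0.0219] wz -0.08
```

```bash
python3 -m pendant '[[0,0,0.01,0,0,0,0.03],[0,0,0.007,0,0,0,0.03],[0,0,0.003,0,0,0,0.03],[0,0,0.001,0,0,0,0.03],[0,0,0,0,0,0,0.03]]';python3 -m pendant '[[0,0,0.001,0,0,0,0.03],[0,0,0,0,0,0,0.03]]'
```

```text
clock: 11.65
position: [488.2, -103.4, -4.9]
ee_rot: [0.999, -0.036, -0.0, 0.0]
contact_force: [1.2, -0.8, -0.1]
gripper_width: 34.2
grasp_force: 60.1
clock: 11.85
position: [488.3, -103.3, -5.8]
ee_rot: [0.999, -0.036, 0.0, -0.0]
contact_force: [0.4, 0.4, -0.7]
gripper_width: 34.0
grasp_force: 60.1
```

```bash
python3 -m pendant '[[0,0,0.001,0,0,0,0.03],[0,0,0.0005,0,0,0,0.03],[0,0,0,0,0,0,0.03]]';python3 -m pendant '[[0,0,0,0,0,0,0.042],[0,0,0,0,0,0,0.052],[0,0,0,0,0,0,0.052],[0,0,0,0,0,0,0.052],[0,0,-0.01,0,0,0,0.052],[0,0,-0.03,0,0,0,0.052],[0,0,-0.05,0,0,0,0.052],[0,0,-0.05,0,0,0,0.052],[0,0,-0.04,0,0,0,0.06],[0,0,0,0,0,0,0.06],[0,0,0,0,0,0,0.06]]'; python3 - <<'E'
from h import *
snap('wrist','da'); go([510.5,-347,140],-4)
g=cv2.cvtColor(cv2.imread('pics/da_raw.png'),6); c=cv2.HoughCircles(cv2.medianBlur(g,3),3,1,30,param1=80,param2=16,minRadius=14,maxRadius=30)
k=lambda u,v:((u+.5)/.7-.5,(v+.5)/.7-.5)
for u,v,r in c[0][:8]: print(round(u),round(v),round(r),onz("da",*k(u,v),14).round(0))
E
```

```text
clock: 12.15
position: [488.4, -103.3, -6.2]
ee_rot: [0.999, -0.036, 0.0, 0.0]
contact_force: [-2.9, 0.6, 9.9]
gripper_width: 34.1
grasp_force: 61.9
clock: 13.25
position: [488.3, -103.2, 174.0]
ee_rot: [0.999, -0.036, 0.001, -0.0]
contact_force: [-0.9, 0.5, -0.5]
gripper_width: 60.4
grasp_force: 0.0
t 13.3 pos [ 487.4 -103.2  172.5] yaw -4.15 tilt [-5.e-04  5.e-04 -1.e+00] J [ 0.12  0.21 -0.37 -0.   -0.99  1.38] w 60.3
shift [0.0406 0.2415 0.0324] wz -0.15
162 170 29 [516.   1.  14.]
280 128 19 [ 544. -105.   14.]
64 130 15 [557.  80.  14.]
284 196 27 [ 486. -103.   14.]
458 308 18 [ 362. -265.   14.]
```

```bash
python3 -m pendant '[[0.0018,0.0407,0,0,0,0,0.06],[0.0018,0.0407,0,0,0,0,0.06],[0.0018,0.0407,0,0,0,0,0.06],[0.0018,0.0407,0,0,0,0,0.06],[0.0018,0.0407,0,0,0,0,0.06],[0.0018,0.0407,0,0,0,0,0.06],[0,0,0,0,0,0,0.06],[0,0,0,0,0,0,0.06]]'
cat > v.py <<'E'
from h import *
import sys
k=lambda u,v:((u+.5)/.7-.5,(v+.5)/.7-.5)
def proj(f,P):
    d=json.load(open(f"pics/{f}.json")); p=R.from_quat(d["rotation"]).inv().apply(np.array(P)-d["xyz"]); q=p[:2]/p[2]; q=q*(1+d["k1"]*(q@q)); return q*d["fx"]+[d["cx"],d["cy"]]
def vtop(f,guess):
    g=cv2.cvtColor(cv2.imread(f"pics/{f}_raw.png"),6); u,v=proj(f,guess).round().astype(int); r=32
    w=(g[v-r:v+r,u-r:u+r]<62).astype(np.uint8); n,l,st,c=cv2.connectedComponentsWithStats(w); i=1+np.argmax(st[1:,4]); 
    return (c[i]+[u-r,v-r]),st[i],(u,v)
E
python3 - <<'E'
from v import *
snap('wrist','va'); go([510,-347.5,100],-4); print(vtop('va',[510.5,-347.5,45]))
E
```

```text
clock: 14.1
position: [480.0, -348.0, 170.1]
ee_rot: [0.999, -0.037, -0.002, -0.001]
contact_force: [-0.8, 0.9, -0.5]
gripper_width: 59.8
grasp_force: 0.0
t 14.15 pos [ 480.4 -347.3  170.6] yaw -4.17 tilt [-0.0036  0.0018 -1.    ] J [-0.35  0.37 -0.14 -0.   -1.06  1.85] w 60.0
shift [ 0.0298 -0.0018  0.0705] wz -0.17
(array([282.68623853, 163.78165138]), array([ 22,  19,  26,  27, 545], dtype=int32), (np.int64(280), np.int64(164)))
```

```bash
python3 -m pendant '[[0.015,-0.0009,0.03,0,0,0,0.06],[0.0148,-0.0009,0.04,0,0,0,0.06],[0,0,0,0,0,0,0.06],[0,0,0,0,0,0,0.06]]'
python3 - <<'E'
from v import *
snap('wrist','vb'); ca,cb=vtop('va',[510.5,-347.5,45]),vtop('vb',[510.5,-347.5,45]); print(cb)
x=tri(('va',*k(*ca[0])),('vb',*k(*cb[0]))); print(x,onz('va',*k(*ca[0]),43),onz('vb',*k(*cb[0]),43)); go([*x[0][:2],-1],-4)
im=cv2.imread('pics/vb_raw.png')[120:330,140:420]; cv2.imwrite('pics/vb_c.png',cv2.resize(im,(560,420)))
E
```

```text
clock: 14.55
position: [511.0, -346.9, 102.0]
ee_rot: [0.999, -0.035, -0.001, -0.0]
contact_force: [0.8, -0.3, 0.0]
gripper_width: 60.1
grasp_force: 0.0
(array([287.6355248 , 229.52825836]), array([ 20,  14,  32,  34, 867], dtype=int32), (np.int64(284), np.int64(231)))
(array([ 509.4, -349.7,   39.3]), array([0., 0.])) [ 509.91940872 -349.70036636   43.        ] [ 510.61961222 -349.72489917   43.        ]
t 14.6 pos [ 511.7 -347.5  103.6] yaw -4.01 tilt [ 2.e-04 -9.e-04 -1.e+00] J [-0.33  0.47 -0.16  0.   -0.93  1.84] w 60.0
shift [-0.0022  0.0023  0.1046] wz -0.01
```

```bash
python3 -m pendant '[[-0.0013,0.0021,0.02,0,0,0,0.06],[0,0,0.04,0,0,0,0.06],[0,0,0.03,0,0,0,0.06],[0,0,0.013,0,0,0,0.06],[0,0,0,0,0,0,0.06],[0,0,0,0,0,0,0.04],[0,0,0,0,0,0,0.02],[0,0,0,0,0,0,0.015],[0,0,0,0,0,0,0.015],[0,0,0,0,0,0,0.015],[0,0,0,0,0,0,0.015]]'; python3 -c "
from v import *
go(None)"
```

```text
clock: 15.7
position: [511.3, -350.6, 2.0]
ee_rot: [0.999, -0.036, 0.002, 0.001]
contact_force: [-1.2, 1.3, 7.6]
gripper_width: 21.2
grasp_force: 58.5
t 15.7 pos [ 511.3 -350.6    2. ] yaw -4.08 tilt [ 0.0035 -0.0019 -1.    ] J [-0.34  0.6  -0.25  0.   -0.72  1.84] w 21.2
```

```bash
python3 -m pendant '[[0,0,-0.005,0,0,0,0.015],[0,0,-0.015,0,0,0,0.015],[0,0,-0.04,0,0,0,0.015],[0,0,-0.04,0,0,0,0.015],[0,0,0,0,0,0,0.015],[0,0,0,0,0,0,0.015]]'; python3 - <<'E'
from v import *
go(None); snap('wrist','vc')
im=cv2.imread('pics/vc_raw.png')[150:400,120:440]; cv2.imwrite('pics/vc_c.png',cv2.resize(im,(640,500)))
E
```

```text
clock: 16.3
position: [510.2, -350.1, 101.1]
ee_rot: [0.999, -0.036, 0.001, 0.0]
contact_force: [-0.9, 0.1, -0.4]
gripper_width: 21.2
grasp_force: 58.7
t 16.3 pos [ 510.2 -350.1  101.1] yaw -4.15 tilt [ 2.8e-03 -5.0e-04 -1.0e+00] J [-0.34  0.48 -0.16 -0.   -0.93  1.84] w 21.2
```

View pics/vc_c.png

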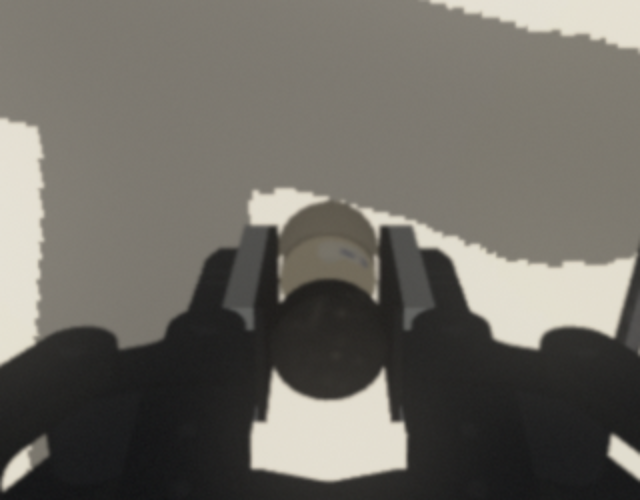

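The vial is held upright by its glass body. I'll carry it over to the left bin.

```bash
python3 -m pendant '[[0,0,-0.04,0,0,0,0.015],[-0.0038,-0.0424,0,0,0,0,0.015],[-0.0038,-0.0424,0,0,0,0,0.015],[-0.0038,-0.0424,0,0,0,0,0.015],[-0.0038,-0.0424,0,0,0,0,0.015],[-0.0038,-0.0424,0,0,0,0,0.015],[-0.0038,-0.0424,0,0,0,0,0.015],[-0.0038,-0.0424,0,0,0,0,0.015],[-0.0038,-0.0424,0,0,0,0,0.015],[-0.0038,-0.0424,0,0,0,0,0.015],[-0.0038,-0.0424,0,0,0,0,0.015],[0,0,0,0,0,0,0.015]]'; python3 -m pendant '[[0,0,0,0,0,0,0.015],[0,0,0,0,0,0,0.015]]'; python3 -c "
from v import *
go([502.8,75.6,10],-4)"
```

```text
clock: 17.55
position: [501.9, 79.3, 138.3]
ee_rot: [0.999, -0.033, -0.001, 0.0]
contact_force: [-0.7, -0.2, 0.6]
gripper_width: 21.0
grasp_force: 58.9
clock: 17.75
position: [501.7, 74.8, 138.6]
ee_rot: [0.999, -0.036, -0.001, 0.001]
contact_force: [-0.1, -0.5, -0.5]
gripper_width: 21.3
grasp_force: 58.9
t 17.75 pos [501.7  74.8 138.6] yaw -4.17 tilt [-0.0024 -0.001  -1.    ] J [ 0.47  0.27 -0.39 -0.   -0.92  1.03] w 21.3
shift [ 0.0014 -0.001   0.1286] wz -0.17
```

```bash
python3 -m pendant '[[0,0,0.04,0,0,0,0.015],[0,0,0.04,0,0,0,0.015],[0,0,0.03,0,0,0,0.015],[0,0,0.015,0,0,0,0.015],[0,0,0.004,0,0,0,0.015],[0,0,0,0,0,0,0.015],[0,0,0,0,0,0,0.015]]'; python3 -m pendant '[[0,0,0.002,0,0,0,0.015],[0,0,0.001,0,0,0,0.015],[0,0,0,0,0,0,0.015],[0,0,0,0,0,0,0.015]]'
```

```text
clock: 18.45
position: [503.2, 75.3, 11.5]
ee_rot: [0.999, -0.036, 0.001, -0.0]
contact_force: [-0.1, 0.5, -0.4]
gripper_width: 21.0
grasp_force: 58.9
clock: 18.85
position: [502.6, 75.7, 7.9]
ee_rot: [0.999, -0.036, 0.0, -0.0]
contact_force: [-0.1, 0.5, -0.2]
gripper_width: 21.3
grasp_force: 58.9
```

```bash
python3 -m pendant '[[0,0,0.001,0,0,0,0.015],[0,0,0.0005,0,0,0,0.015],[0,0,0,0,0,0,0.015]]'; python3 -m pendant '[[0,0,0.0008,0,0,0,0.015],[0,0,0,0,0,0,0.015]]'
```

```text
clock: 19.15
position: [502.4, 75.6, 6.0]
ee_rot: [0.999, -0.036, -0.0, 0.0]
contact_force: [0.4, -0.1, -1.1]
gripper_width: 21.6
grasp_force: 58.9
clock: 19.35
position: [502.5, 75.6, 5.9]
ee_rot: [0.999, -0.036, 0.0, 0.0]
contact_force: [-2.2, 0.6, 4.8]
gripper_width: 21.2
grasp_force: 59.3
```

```bash
python3 -m pendant '[[0,0,0,0,0,0,0.026],[0,0,0,0,0,0,0.034],[0,0,0,0,0,0,0.045],[0,0,0,0,0,0,0.045],[0,0,-0.02,0,0,0,0.045],[0,0,-0.04,0,0,0,0.045],[0,0,-0.04,0,0,0,0.045],[0,0,-0.04,0,0,0,0.06],[0,0,0,0,0,0,0.06],[0,0,0,0,0,0,0.06]]'; python3 - <<'E'
from v import *
snap('wrist','ea'); go([524.6,-15,110],-4)
# vial in bin: dark cap near (502.6,75.6,49); stored near (556.5,60.6,49)
for P in([502.5,75.6,49],[556.5,60.6,49]):
    c=vtop('ea',P); print(c, onz('ea',*k(*c[0]),48).round(1))
E
```

```text
clock: 20.35
position: [502.6, 75.8, 146.1]
ee_rot: [0.999, -0.036, 0.001, -0.001]
contact_force: [0.2, 0.4, -0.9]
gripper_width: 60.0
grasp_force: 0.0
t 20.4 pos [501.7  75.5 144.8] yaw -4.15 tilt [-1.e-03  1.e-04 -1.e+00] J [ 0.47  0.26 -0.38 -0.   -0.93  1.03] w 60.1
shift [0.0294 0.0886 0.0348] wz -0.15
(array([284.1465798 , 213.46416938]), array([ 19,  19,  27,  28, 614], dtype=int32), (np.int64(284), np.int64(213))) [501.8  75.2  48. ]Traceback (most recent call last):
  File "<stdin>", line 5, in <module>
  File "v.py", line 8, in vtop
    w=(g[v-r:v+r,u-r:u+r]<62).astype(np.uint8); n,l,st,c=cv2.connectedComponentsWithStats(w); i=1+np.argmax(st[1:,4]);
                                                                                                  ~~~~~~~~~^^^^^^^^^^
    return _wrapfunc(a, 'argmax', axis=axis, out=out, **kwds)
    return bound(*args, **kwds)
ValueError: attempt to get argmax of an empty sequence
```

```bash
python3 -m pendant '[[0.0147,0.0443,0,0,0,0,0.06],[0.0147,0.0443,0.015,0,0,0,0.06],[0,0,0.02,0,0,0,0.06],[0,0,0,0,0,0,0.06],[0,0,0,0,0,0,0.06]]'; python3 - <<'E'
from v import *
snap('wrist','ga'); go([524.6,-15,36],-4)
print(proj('ga',[524.6,-15,69.5]))
g=cv2.cvtColor(cv2.imread('pics/ga_raw.png'),6); u,v=proj('ga',[524.6,-15,69.5]).round().astype(int)
w=g[v-60:v+60,u-70:u+70]; c=cv2.HoughCircles(cv2.medianBlur(w,3),3,1,30,param1=60,param2=12,minRadius=30,maxRadius=50)
for a in c[0][:4]: print(a, onz('ga',*k(a[0]+u-70,a[1]+v-60),69.5).round(1))
E
```

```text
clock: 20.9
position: [524.6, -15.0, 109.1]
ee_rot: [0.999, -0.036, -0.002, 0.001]
contact_force: [0.2, 0.0, -0.1]
gripper_width: 60.1
grasp_force: 0.0
t 20.95 pos [525.3 -14.5 110. ] yaw -4.06 tilt [-1.1e-03 -6.0e-04 -1.0e+00] J [ 0.28  0.33 -0.39  0.   -0.86  1.22] w 59.9
shift [-0.0006  0.0005  0.074 ] wz -0.06
[282.63290889 240.27141681]
[70.5 46.5 42.7] [532.7 -16.1  69.5]
[71.5 78.5 40.5] [513.5 -15.3  69.5]
[61.5  2.5 32.7] [557.7 -13.   69.5]
```

```bash
python3 -m pendant '[[-0.0003,0.0005,0.03,0,0,0,0.06],[0,0,0.03,0,0,0,0.06],[0,0,0.012,0,0,0,0.06],[0,0,0.001,0,0,0,0.06],[0,0,0,0,0,0,0.06]]'; python3 -m pendant '[[0,0,0,0,0,0,0.045],[0,0,0,0,0,0,0.03],[0,0,0,0,0,0,0.03],[0,0,0,0,0,0,0.03],[0,0,0,0,0,0,0.03]]'; python3 -c "
from v import *
go(None);s=arm.read_state();print(s['wrist_torque'],s['joints'])"
```

```text
clock: 21.45
position: [526.0, -14.8, 38.3]
ee_rot: [0.999, -0.035, 0.001, -0.0]
contact_force: [-0.7, -0.1, 0.8]
gripper_width: 60.1
grasp_force: 0.0
clock: 21.95
position: [526.3, -14.5, 39.2]
ee_rot: [0.999, -0.036, 0.002, -0.001]
contact_force: [-1.6, 3.0, 5.7]
gripper_width: 35.9
grasp_force: 59.4
t 21.95 pos [526.3 -14.5  39.2] yaw -4.09 tilt [ 0.0036  0.0012 -1.    ] J [ 0.28  0.43 -0.46 -0.   -0.68  1.22] w 35.9
[1.02105841 0.52525566 0.01506776] [ 2.80673682e-01  4.25830288e-01 -4.58993327e-01 -2.87949170e-04
 -6.82158958e-01  1.21890282e+00]
```

```bash
python3 -m pendant '[[0,0,0.00009,0,0,5,0.03],[0,0,0.00009,0,0,8,0.03],[0,0,0.00009,0,0,8,0.03],[0,0,0.00009,0,0,8,0.03],[0,0,0.00009,0,0,8,0.03],[0,0,0.00009,0,0,8,0.03],[0,0,0.00009,0,0,8,0.03],[0,0,0.00009,0,0,8,0.03],[0,0,0.00009,0,0,8,0.03],[0,0,0.00009,0,0,8,0.03],[0,0,0,0,0,0,0.03],[0,0,0,0,0,0,0.03]]';  python3 -c "
from v import *
go(None);s=arm.read_state();print(s['wrist_torque'],s['contact_force'])"
```

```text
clock: 23.15
position: [524.4, -16.4, 38.3]
ee_rot: [0.76, -0.65, 0.0, 0.001]
contact_force: [-4.4, -3.0, 8.9]
gripper_width: 36.0
grasp_force: 59.6
t 23.15 pos [524.4 -16.4  38.3] yaw -81.14 tilt [-9.0e-04 -1.2e-03 -1.0e+00] J [ 0.28  0.43 -0.46  0.   -0.68 -0.13] w 36.0
[-0.86979573  1.12958225 -0.12408326] [-4.42941452 -3.02057757  8.93300768]
```

```bash
python3 -m pendant '[[0,0,0.00005,0,0,7,0.03],[0,0,0.00005,0,0,7,0.03],[0,0,0.00005,0,0,7,0.03],[0,0,0.00005,0,0,7,0.03],[0,0,0,0,0,0,0.03],[0,0,0,0,0,0,0.03]]';  python3 -c "
from v import *
go(None);s=arm.read_state();print(s['wrist_torque'],s['contact_force'])"
```

```text
clock: 23.75
position: [523.3, -16.3, 38.0]
ee_rot: [-0.58, 0.815, 0.0, -0.002]
contact_force: [-6.6, -2.0, 10.8]
gripper_width: 36.0
grasp_force: 59.8
t 23.75 pos [523.3 -16.3  38. ] yaw -109.15 tilt [-0.0029 -0.0013 -1.    ] J [ 0.28  0.43 -0.46  0.   -0.68 -0.61] w 36.0
[-0.42276045  1.73309661 -0.05446864] [-6.63330613 -1.9537595  10.80270793]
```

```bash
python3 -m pendant '[[0,0,0.00005,0,0,3,0.03],[0,0,0.00005,0,0,3,0.03],[0,0,0.00005,0,0,3,0.03],[0,0,0,0,0,0,0.03],[0,0,0,0,0,0,0.03]]';  python3 -c "
from v import *
go(None);s=arm.read_state();print(s['wrist_torque'],s['contact_force'])"
```

```text
clock: 24.25
position: [523.0, -16.2, 37.8]
ee_rot: [-0.514, 0.858, 0.0, -0.002]
contact_force: [-7.4, -1.7, 11.0]
gripper_width: 35.8
grasp_force: 59.9
t 24.25 pos [523.  -16.2  37.8] yaw -118.15 tilt [-0.0036 -0.0012 -1.    ] J [ 0.28  0.43 -0.46  0.   -0.68 -0.77] w 35.8
[-0.23909833  2.00515469 -0.12320986] [-7.38298907 -1.73648496 10.9779653 ]
```

```bash
python3 -m pendant '[[0.0007,0.0013,-0.0003,0,0,3,0.03],[0,0,0,0,0,3,0.03],[0,0,0,0,0,3,0.03],[0,0,0,0,0,0,0.03],[0,0,0,0,0,0,0.03]]';  python3 -c "
from v import *
go(None);s=arm.read_state();print(s['wrist_torque'],s['contact_force'])"
```

```text
clock: 24.75
position: [522.7, -16.0, 37.8]
ee_rot: [-0.445, 0.896, -0.0, -0.001]
contact_force: [-3.7, -1.7, 6.8]
gripper_width: 36.2
grasp_force: 59.7
t 24.75 pos [522.7 -16.   37.8] yaw -127.15 tilt [-1.3e-03 -7.0e-04 -1.0e+00] J [ 0.28  0.43 -0.47  0.   -0.68 -0.93] w 36.2
[-0.34984294  1.06449962 -0.03374224] [-3.69543796 -1.69268242  6.82816863]
```

```bash
python3 -m pendant '[[0,0,0.00003,0,0,3,0.03],[0,0,0.00003,0,0,3,0.03],[0,0,0.00003,0,0,3,0.03],[0,0,0,0,0,0,0.03],[0,0,0,0,0,0,0.03]]';  python3 -c "
from v import *
go(None);s=arm.read_state();print(s['wrist_torque'],s['contact_force'])"
```

```text
clock: 25.25
position: [522.4, -15.8, 37.7]
ee_rot: [-0.373, 0.928, 0.0, -0.001]
contact_force: [-4.2, -0.4, 6.8]
gripper_width: 35.9
grasp_force: 59.7
t 25.25 pos [522.4 -15.8  37.7] yaw -136.15 tilt [-1.7e-03 -5.0e-04 -1.0e+00] J [ 0.28  0.43 -0.47  0.   -0.68 -1.09] w 35.9
[-0.02757557  1.34481627 -0.09433737] [-4.16878375 -0.36746619  6.8242067 ]
```

```bash
python3 -m pendant '[[0,0,0.00003,0,0,3,0.03],[0,0,0.00003,0,0,3,0.03],[0,0,0,0,0,0,0.03],[0,0,0,0,0,0,0.03]]';  python3 -c "
from v import *
go(None);s=arm.read_state();print(s['wrist_torque'],s['contact_force'])"
```

```text
clock: 25.65
position: [522.3, -15.7, 37.7]
ee_rot: [-0.324, 0.946, 0.0, -0.001]
contact_force: [-5.0, 0.3, 7.8]
gripper_width: 36.0
grasp_force: 59.8
t 25.65 pos [522.3 -15.7  37.7] yaw -142.16 tilt [-1.9e-03 -3.0e-04 -1.0e+00] J [ 0.28  0.43 -0.47 -0.   -0.68 -1.19] w 36.0
[ 0.23259359  1.41834365 -0.07800496] [-5.02025475  0.32939355  7.83376605]
```

```bash
python3 -m pendant '[[0.0003,0.0002,0.00003,0,0,3,0.03],[0,0,0.00003,0,0,3,0.03],[0,0,0,0,0,0,0.03],[0,0,0,0,0,0,0.03]]';  python3 -c "
from v import *
go(None);s=arm.read_state();print(s['wrist_torque'],s['contact_force'])"
```

```text
clock: 26.05
position: [522.2, -15.5, 37.6]
ee_rot: [-0.274, 0.962, 0.0, -0.001]
contact_force: [-4.2, 1.1, 6.8]
gripper_width: 36.0
grasp_force: 59.7
t 26.05 pos [522.2 -15.5  37.6] yaw -148.15 tilt [-1.4e-03 -1.0e-04 -1.0e+00] J [ 0.28  0.42 -0.47 -0.   -0.68 -1.3 ] w 36.0
[ 0.41507494  1.35591199 -0.07772039] [-4.21647079  1.14617426  6.79574807]
```

```bash
python3 -m pendant '[[0.0002,0.0001,0.00003,0,0,3,0.03],[0,0,0.00003,0,0,3,0.03],[0,0,0,0,0,0,0.03],[0,0,0,0,0,0,0.03]]';  python3 -c "
from v import *
go(None);s=arm.read_state();print(s['wrist_torque'],s['contact_force'])"
```

```text
clock: 26.45
position: [522.0, -15.3, 37.5]
ee_rot: [-0.224, 0.975, 0.0, -0.001]
contact_force: [-4.8, 2.3, 7.5]
gripper_width: 35.9
grasp_force: 59.7
t 26.45 pos [522.  -15.3  37.5] yaw -154.15 tilt [-1.1e-03  2.0e-04 -1.0e+00] J [ 0.28  0.42 -0.47 -0.   -0.68 -1.4 ] w 35.9
[ 0.65113012  1.43969275 -0.08263652] [-4.80721156  2.29079222  7.54612254]
```

```bash
python3 -m pendant '[[0,0,0.00003,0,0,3,0.03],[0,0,0.00003,0,0,3,0.03],[0,0,0,0,0,0,0.03],[0,0,0,0,0,0,0.03]]';  python3 -c "
from v import *
go(None);s=arm.read_state();print(s['wrist_torque'],s['contact_force'])"
```

```text
clock: 26.85
position: [521.9, -15.1, 37.4]
ee_rot: [-0.172, 0.985, 0.0, -0.001]
contact_force: [-5.0, 3.4, 7.5]
gripper_width: 36.3
grasp_force: 59.8
t 26.85 pos [521.9 -15.1  37.4] yaw -160.16 tilt [-1.2e-03  4.0e-04 -1.0e+00] J [ 0.28  0.42 -0.47 -0.   -0.68 -1.51] w 36.3
[ 0.98792136  1.43303453 -0.10930674] [-5.03276955  3.37463754  7.54577868]
```

```bash
python3 -m pendant '[[0.0002,-0.0002,0.00003,0,0,3,0.03],[0,0,0.00003,0,0,2,0.03],[0,0,0,0,0,0,0.03],[0,0,0,0,0,0,0.03]]';  python3 -c "
from v import *
go(None);s=arm.read_state();print(s['wrist_torque'],s['contact_force'])"
```

```text
clock: 27.25
position: [521.9, -15.0, 37.4]
ee_rot: [-0.129, 0.992, 0.001, -0.0]
contact_force: [-4.9, 4.1, 7.0]
gripper_width: 36.0
grasp_force: 59.8
t 27.25 pos [521.9 -15.   37.4] yaw -165.15 tilt [-9.e-04  9.e-04 -1.e+00] J [ 0.28  0.42 -0.47 -0.   -0.68 -1.59] w 36.0
[ 1.4493945   1.58563445 -0.07915761] [-4.92017708  4.09442645  6.99732453]
```

```bash
python3 -m pendant '[[0,0,0.00003,0,0,2,0.03],[0,0,0.00003,0,0,2,0.03],[0,0,0,0,0,0,0.03],[0,0,0,0,0,0,0.03]]';  python3 -c "
from v import *
go(None);s=arm.read_state();print(s['wrist_torque'],s['contact_force'])"
```

```text
clock: 27.65
position: [521.9, -14.9, 37.4]
ee_rot: [-0.097, 0.995, 0.0, -0.001]
contact_force: [-5.9, 5.6, 6.9]
gripper_width: 36.0
grasp_force: 59.8
t 27.65 pos [521.9 -14.9  37.4] yaw -168.92 tilt [-1.2e-03  2.0e-04 -1.0e+00] J [ 0.28  0.42 -0.47 -0.   -0.68 -1.66] w 36.0
[1.6748882  1.65162727 0.76053256] [-5.91001575  5.57472297  6.91515578]
```

```bash
python3 -m pendant '[[0,0,0,0,0,0.5,0.03],[0,0,0,0,0,0,0.03],[0,0,0,0,0,0,0.03]]';  python3 -c "
from v import *
go(None);s=arm.read_state();print(s['wrist_torque'],s['contact_force'],s['joints'][5])"
```

```text
clock: 27.95
position: [521.9, -14.9, 37.4]
ee_rot: [-0.093, 0.996, 0.0, -0.001]
contact_force: [-5.4, 5.7, 7.5]
gripper_width: 36.2
grasp_force: 59.8
t 27.95 pos [521.9 -14.9  37.4] yaw -169.37 tilt [-0.0013  0.     -1.    ] J [ 0.28  0.42 -0.47 -0.   -0.68 -1.67] w 36.2
[1.78901846 1.73601621 0.93425556] [-5.4287115   5.716332    7.52089587] -1.6670615333513439
```

```bash
python3 -m pendant '[[0,0,0,0,0,-0.5,0.03],[0,0,0,0,0,0,0.03],[0,0,0,0,0,0,0.03]]';  python3 -c "
from v import *
go(None);s=arm.read_state();print(s['wrist_torque'],s['contact_force'],s['joints'][5])"
```

```text
clock: 28.25
position: [521.9, -14.9, 37.4]
ee_rot: [-0.097, 0.995, 0.0, -0.001]
contact_force: [-6.1, 5.3, 7.8]
gripper_width: 36.0
grasp_force: 59.8
t 28.25 pos [521.9 -14.9  37.4] yaw -168.92 tilt [-1.1e-03  2.0e-04 -1.0e+00] J [ 0.28  0.42 -0.47 -0.   -0.68 -1.66] w 36.0
[1.7088958  1.73625565 0.7190771 ] [-6.05573529  5.3330725   7.80123617] -1.6589484919660151
```

```bash
python3 -m pendant '[[0,0,0,0,0,-1,0.03],[0,0,0,0,0,0,0.03],[0,0,0,0,0,0,0.03]]';  python3 -c "
from v import *
go(None);s=arm.read_state();print(s['wrist_torque'],s['contact_force'],s['joints'][5])"
```

```text
clock: 28.55
position: [521.9, -14.9, 37.4]
ee_rot: [-0.105, 0.995, 0.0, -0.001]
contact_force: [-6.8, 5.8, 7.8]
gripper_width: 36.0
grasp_force: 59.8
t 28.55 pos [521.9 -14.9  37.4] yaw -168.0 tilt [-1.1e-03  5.0e-04 -1.0e+00] J [ 0.28  0.42 -0.47 -0.   -0.68 -1.64] w 36.0
[1.65948308 1.69502819 0.47943831] [-6.78096056  5.82860839  7.76032577] -1.6424880983541283
```

```bash
python3 -m pendant '[[0,0,0,0,0,-1,0.03],[0,0,0,0,0,0,0.03],[0,0,0,0,0,0,0.03]]';  python3 -c "
from v import *
go(None);s=arm.read_state();print(s['wrist_torque'],s['contact_force'],s['joints'][5])"
```

```text
clock: 28.85
position: [521.9, -14.9, 37.4]
ee_rot: [-0.112, 0.994, 0.0, -0.0]
contact_force: [-6.0, 5.3, 6.9]
gripper_width: 36.0
grasp_force: 59.8
t 28.85 pos [521.9 -14.9  37.4] yaw -167.09 tilt [-9.e-04  8.e-04 -1.e+00] J [ 0.28  0.42 -0.47 -0.   -0.68 -1.63] w 36.0
[1.64973028 1.653009   0.13519578] [-5.98548549  5.28082184  6.94516065] -1.6261203158266104
```

The torque shows the cap bottoming out elastically without slipping. The stop is at gripper yaw ≈ -166.5°, so the quarter-turn back-off ends at yaw ≈ -76.0°.

```bash
python3 -m pendant '[[0,0,-0.00009,0,0,-5,0.03],[0,0,-0.00009,0,0,-8,0.03],[0,0,-0.00009,0,0,-8,0.03],[0,0,-0.00009,0,0,-8,0.03],[0,0,-0.00009,0,0,-8,0.03],[0,0,-0.00009,0,0,-8,0.03],[0,0,-0.00009,0,0,-8,0.03],[0,0,-0.00009,0,0,-8,0.03],[0,0,-0.00009,0,0,-8,0.03],[0,0,-0.00009,0,0,-8,0.03],[0,0,-0.0001,0,0,-8,0.03],[0,0,0,0,0,0,0.03]]';  python3 -c "
from v import *
go([524,-15,38.5],-76.0);s=arm.read_state();print(s['wrist_torque'],s['contact_force'],s['joints'][5])"
```

```text
clock: 30.05
position: [524.2, -16.3, 38.4]
ee_rot: [0.754, -0.657, 0.001, -0.001]
contact_force: [1.8, -5.1, 3.3]
gripper_width: 35.7
grasp_force: 59.7
t 30.05 pos [524.2 -16.3  38.4] yaw -82.1 tilt [ 3.1e-03 -5.0e-04 -1.0e+00] J [ 0.28  0.42 -0.47  0.   -0.68 -0.14] w 35.7
shift [-0.0013 -0.     -0.0001] wz -6.1
[-1.47327001 -0.37461522  0.04106086] [ 1.77142756 -5.05873954  3.2824082 ] -0.14307755925057117
```

```bash
python3 -m pendant '[[0,0,-0.00004,0,0,-3,0.03],[0,0.0,-0.00003,0,0,-3,0.03],[0,0,0,0,0,-0.1,0.03],[0,0,0,0,0,0,0.03],[0,0,0,0,0,0,0.03]]';  python3 - <<'E'
from v import *
go([524,-15,38.5],-76.0);s=arm.read_state();print(s['wrist_torque'],s['contact_force'])
snap('wrist','za'); snap('top','zt')
g=cv2.cvtColor(cv2.imread('pics/za_raw.png'),6)
C=[524.6,-15,69]; u,v=proj('za',C).round().astype(int); print(u,v)
# unwarp cap top plane: 60x60mm, 0.5mm/px, rows=-x, cols=-y
M=np.array([[proj('za',[C[0]+25-i*.5,C[1]+25-j*.5,69]) for j in range(100)] for i in range(100)],np.float32)
w=cv2.remap(g,M[...,0],M[...,1],1)
yy,xx=np.mgrid[:100,:100]; X=25-yy*.5; Y=25-xx*.5; m=(X**2+Y**2<17**2)
t=np.percentile(w[m],97); b=m&(w>t); print(t,np.median(w[m]),w[m].max())
for a in range(0,360,10):
    r=np.arange(6,16,.5); xs=r*np.cos(np.radians(a)); ys=r*np.sin(np.radians(a)); print(a,int(np.mean(w[((25-xs)*2).round().astype(int),((25-ys)*2).round().astype(int)])),end='; ')
E
```

```text
clock: 30.55
position: [524.4, -16.3, 38.4]
ee_rot: [0.787, -0.617, 0.002, -0.001]
contact_force: [1.5, -5.6, 3.4]
gripper_width: 36.2
grasp_force: 59.8
t 30.55 pos [524.4 -16.3  38.4] yaw -76.16 tilt [ 3.3e-03 -6.0e-04 -1.0e+00] J [ 0.28  0.42 -0.47  0.   -0.68 -0.04] w 36.2
shift [-0.0013  0.0001 -0.0001] wz -0.16
[-1.50559065 -0.51845953  0.07622175] [ 1.51273498 -5.55459208  3.44953015]
282 308
115.0 56.0 207
0 55; 10 57; 20 57; 30 57; 40 70; 50 78; 60 70; 70 65; 80 63; 90 113; 100 85; 110 63; 120 59; 130 58; 140 57; 150 56; 160 55; 170 54; 180 54; 190 54; 200 54; 210 54; 220 53; 230 53; 240 53; 250 53; 260 53; 270 53; 280 53; 290 54; 300 54; 310 55; 320 55; 330 56; 340 56; 350 56;
```

```bash
python3 - <<'E'
from v import *
def line(f,z,a0):
    g=cv2.cvtColor(cv2.imread(f'pics/{f}_raw.png'),6); C=[524.6,-15,z]
    M=np.array([[proj(f,[C[0]+25-i*.25,C[1]+25-j*.25,z]) for j in range(200)] for i in range(200)],np.float32)
    w=cv2.remap(g,M[...,0],M[...,1],1).astype(float); yy,xx=np.mgrid[:200,:200]; X=25-yy*.25; Y=25-xx*.25
    d=np.abs((np.degrees(np.arctan2(Y,X))-a0+180)%360-180); r=np.hypot(X,Y); m=(r<18)&(d<28)&(r>2)
    b=m&(w>85); P=np.c_[X[b],Y[b]]; q=P.mean(0); vv=np.linalg.svd(P-q)[2][0]; vv*=np.sign(vv@[np.cos(np.radians(a0)),np.sin(np.radians(a0))])
    print(f,b.sum(),q.round(1),"angle",np.degrees(np.arctan2(vv[1],vv[0])).round(1)%360,"r",r[b].min(),r[b].max())
line('ca',69.8,162); line('cb',69.8,162); line('ga',69.8,162); line('za',69,92)
E
```

```text
ca 2189 [-10.4   3.4] angle 157.4 r 2.0155644370746373 17.876311140724756
cb 1351 [-9.8  4.6] angle 148.4 r 2.0155644370746373 17.96698360883095
ga 397 [-8.4  3.1] angle 158.1 r 2.692582403567252 15.274570370390128
za 1054 [ 0.2 12.3] angle 78.0 r 2.0155644370746373 17.96698360883095
```

```bash
python3 - <<'E'
from v import *
def line(f,z,a0,th,hw=15):
    g=cv2.cvtColor(cv2.imread(f'pics/{f}_raw.png'),6); C=[524.6,-15,z]
    M=np.array([[proj(f,[C[0]+25-i*.25,C[1]+25-j*.25,z]) for j in range(200)] for i in range(200)],np.float32)
    w=cv2.remap(g,M[...,0],M[...,1],1).astype(float); yy,xx=np.mgrid[:200,:200]; X=25-yy*.25; Y=25-xx*.25
    d=np.abs((np.degrees(np.arctan2(Y,X))-a0+180)%360-180); r=np.hypot(X,Y); b=(r<17)&(d<hw)&(r>3)&(w>th)
    n,l,st,c=cv2.connectedComponentsWithStats(b.astype(np.uint8)); i=1+np.argmax(st[1:,4]); b=l==i
    P=np.c_[X[b],Y[b]]; q=P.mean(0); s,vv=np.linalg.svd(P-q,full_matrices=False)[1:]; vv=vv[0]; vv*=np.sign(vv@[np.cos(np.radians(a0)),np.sin(np.radians(a0))])
    print(f,th,b.sum(),q.round(1),"angle",np.degrees(np.arctan2(vv[1],vv[0])).round(1)%360,"elong",(s[0]/s[1]).round(1),r[b].min().round(1),r[b].max().round(1))
for th in(85,110,140):
    for a in (('ca',69.8,160),('ga',69.8,160),('za',69,93)):
        try: line(*a,th)
        except Exception as e: print(a,th,e)
E
```

```text
ca 85 1150 [-10.7   3.9] angle 159.6 elong 2.0 3.0 17.0
ga 85 386 [-8.6  3.1] angle 158.3 elong 6.1 3.0 15.3
za 85 490 [-0.4  9.4] angle 88.0 elong 4.5 3.0 15.1
ca 110 781 [-9.5  3.7] angle 157.7 elong 3.1 3.0 16.3
('ga', 69.8, 160) 110 attempt to get argmax of an empty sequence
za 110 305 [-0.5  9. ] angle 86.9 elong 6.7 3.0 14.5
ca 140 579 [-8.9  3.4] angle 158.4 elong 4.1 3.0 15.7
('ga', 69.8, 160) 140 attempt to get argmax of an empty sequence
za 140 22 [ 2.3 16.6] angle 171.4 elong 5.1 16.4 17.0
```

```bash
python3 -c "
from bench import arm
print(arm.job_done())"
```

```text
the job is handed in; nothing more can be done
None
```

The job is handed in at about 31 s on the robot's clock: the vial is in the +y bin and the flange in the -y bin, each beside its like. The cap was screwed to its stop, backed off about a quarter turn (by wrist torque and index line, within about 2°), and is still gripped.

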